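Uncover the glaze pot and lift off its unmarked twist cap

TASK

Slide the tin cover fully along so that it shuts over the test tiles and bares the glaze pot, and leave it there. Then take off the pot's twist cap: nobody remembers whether it loosens clockwise or anticlockwise, so try one way, and if it stops short go the other; turn it loose while it still sits on the neck before you lift it. Finish while holding the cap level in the gripper, still, about 10 cm straight above where it sat, and leave the other things on the shelf where they are.

Things in the scene. Friction and masses are not known exactly. Their poses are not given: they have to be found in the camera images.
- caddy: Fixed dark wooden rack, 190 (its x) x 350 mm (its y), origin at its underside's centre on the shelf. Pot bay in its -y half, test tiles in its +y half. Rails along its y at x = +-86 mm, tops 96 mm high, carry the tin cover. The pot bay is open from above, 158 mm between rails; floor 12 mm high, end kerb 28 mm high at y = -170 mm, corner posts 96 mm, wall to the tiles 82 mm high at y = 2 mm.
- cover (a joint): Slide in m of the flat tin cover (182 x 165 x 3 mm, underside 96 mm above the shelf) along the caddy's y. 0: over the pot bay; grows towards the caddy's +y; 0.17: end of travel, shut over the tiles, pot bay open. Starts at 0 to 0.05, over the cap. Stays where left; sliding takes about 1.5 N.
- cover_handle (a point): Top centre of the wooden grip block standing on the middle of the cover: 60 mm along the caddy's x, 16 mm along its y (take it across these 16 mm), 32 mm high; this point is 131 mm above the shelf and moves with the cover.
- pot: Fixed white ceramic glaze pot in the pot bay, 84 mm across, neck 49 mm across; origin at its underside's centre, 12 mm above the shelf. Shoulder rises from 28 to 37 mm, neck rim is 52 mm above the origin. Inside the neck two tabs along the pot's y hold the cap's lugs down, and an unseen stop limits their turn.
- cap: Loose round grey twist cap on the pot, about 90 g. Crown 54 mm across, 24 mm high; origin at the centre of the crown's underside, on the neck rim (64 mm above the shelf), z up. A stem with two lugs along the cap's y reaches 22 mm down into the neck. Starts with its y along the pot's y (within 4 degrees).
- cap_top (a point): Centre of the cap's crown top, 24 mm above the cap's origin, under a 3 mm high rib. One way, which differs from start to start, the cap stops hard after 10 to 25 degrees (more if forced; 1.5 mm side play); the other way it turns freely, without rising, to a stop at 75 to 85. From 55 degrees to there (best 70, one grip is enough) it lifts straight off; before that it lifts only 2 mm and is held.
- jar: Bystander: chalky white bisque lidded jar, 96 mm across, 122 mm high, loose; origin at the centre of its underside.
- dip_cup: Bystander: olive ceramic dipping cup, 76 mm across, 85 mm high, loose; origin at the centre of its underside.
- hydrometer: Bystander: chrome hydrometer in its tube, 34 mm across on a 68 mm round foot, 213 mm high, loose; origin at the centre of its underside.
- stick: Bystander: oak stirring stick lying flat, 260 x 22 x 8 mm, long along its x, loose; origin at the centre of its underside.

How it is judged:
On the way, in this order (a step that is already met when the one before it is completed fails the run):
1. the tin cover is slid at least 155 mm, shut over the tiles, with the cap still on (value of joint cover above 0.155 m and z of cap in the frame of pot below 0.06 m), for 0.2 s.
2. the cap is turned loose (lugs at least 46 degrees from where they were held) while it still sits on the neck (all of step 1 and angle between the y axis of cap and the y axis of pot, either way round above 0.8 rad), for 0.1 s.
At the end, for the whole second after the job is handed in: The cover is open at least 155 mm; the cap is held in the fingers, 60 to 150 mm above its seat on the rim, within 50 mm sideways of the pot's axis, within 17 degrees of level, still, not touching the pot; each bystander is within 30 mm of its start (value of joint cover above 0.155 m and z of cap in the frame of pot between 0.112 and 0.202 m and horizontal distance between cap and pot below 0.05 m and angle between cap's own z axis and vertical below 0.3 rad and contact force between the fingers and cap above 1 N and contact force between cap and pot below 0.05 N and linear speed of cap below 0.03 m/s and distance of each of jar, dip_cup, hydrometer, stick from where it was at the start of the episode below 0.03 m); the arm keeps its last pose, push and grip.
It fails at once if the lidded jar is knocked away or lifted (moved more than 40 mm) (distance of jar from where it was at the start of the episode above 0.04 m).
It fails at once if the dipping cup is knocked away or lifted (moved more than 40 mm) (distance of dip_cup from where it was at the start of the episode above 0.04 m).
It fails at once if the hydrometer tube is knocked away or lifted (moved more than 40 mm) (distance of hydrometer from where it was at the start of the episode above 0.04 m).
It fails at once if the stirring stick is knocked away or lifted (moved more than 40 mm) (distance of stick from where it was at the start of the episode above 0.04 m).
It also fails if it takes over 64 s, if anything falls off the work surface, if the arm or the gripper's body presses on something with over 40 N, if the wrist force passes 120 N, or if a joint passes its speed limit or range.

ROBOT

A 7-joint arm with a two-finger parallel gripper is mounted at the origin on the work surface. World frame = base frame: x ahead of the robot, y to its left, z up, the work surface at z = 0. Lengths are in m, angles in rad, forces in N, time in s.
With the tool pointing down it reaches from about 0.425 to 0.875 m from the base axis. Payload 4.7 kg.
Tool frame: the origin (TCP) lies midway between the tips of the shut fingers; the grasp point (between the pads) lies 19 mm behind it; x points along the fingers, y is the direction in which the jaws open and shut, and the axes are right-handed (so a half turn about x gives the same grasp; the last joint's range is limited). The gripper opens to 87 mm and grips with 3 to 60 N. Pads are 19 mm wide; open, the fingers measure 117 mm over their backs; the gripper's body (75 mm by 190 mm) begins 51 mm behind the grasp point.
Start: joints at [1.331, 0.321, -0.07, 1.45, 0.023, 1.371, -0.057], TCP at [0.163, -0.629, 0.223] pointing down, gripper open.
Joint ranges: [-2.86, 2.86], [-0.3, 2.09], [-1.38, 1.24], [0.06, 2.45], [-1.56, 4.7], [0.09, 2.05], [-2.69, 2.69]. Speed limits (rad/s): [2.57, 2.57, 3.14, 3.14, 3.14, 3.14, 3.14].

INTERFACE

Orientations are given as a rotation vector (axis times angle).
In Python, from bench import ctrl gives the robot as it stands. The module is installed in compiled form; this text tells all that it offers.
- The arm moves only by the tool servo_tool, never from a script. Its arguments are lists of equal length, an entry for each row: "dp": the shift along the tool's x, y, z in units of 25 mm (1.0 is 25 mm), a list of three; "yaw": the turn about the tool's x in units of 6 degrees (1.0 is 6 degrees). A call has exactly 5 rows; each row shifts and turns the commanded pose from where the row before left it, along the tool's axes as they then stand; what a row does not reach is not made up. A row lasts 1/10 s, in which the tool goes at most 50 mm and 8.59 degrees, less where a joint would pass 70% of its speed; a pose out of reach is approached as far as the arm can. A call is refused whole if a number of a shift passes 1 or a number of a turn 1, either way. A call with a gripper value outside its range is refused whole. "fingers" is the opening, from 0 (shut) to 1 (fully open), set as the call begins (left out, the last holds). The fingers move at their own pace and stop on an object; "grip_force" is the grip in N (left out, the last holds). Time passes only in rows, so rows that do not move let the fingers close, or fill a call up. It gives the time, the measured TCP pose, the force and the opening at its end, in the units of the state.
- ctrl.get_state(): the state, without advancing time (a new reading comes with each control period).
- ctrl.get_image(name): name is "scene" or "top"; returns (picture, depth): 420x560x3 uint8, red, green, blue; 420x560 float32, m along the optical axis (not along the pixel's ray), 0 where there is no reading.
- ctrl.camera_info(name): a dict with "fx", "fy", "cx", "cy" (pixels), "extrinsics" (4x4, takes a point from world to camera coordinates). Camera axes: x right, y down, z forward; pixel columns grow to the right and rows downward; lengths in m; the calibration is good to about 2 mm. A picture is of the moment at which its call begins. camera_info takes no time and is no camera call.
- ctrl.close_job(): hands the job in, once; it reports no verdict.
Trained networks look in the newest picture that a camera, given by its name, has taken for a name from the list of things; names that differ only in an ending like _2 or _b are one class to them, and where a whole thing is asked for, a point or a joint stands for the part that bears it (a point fixed in the world has none). Each returns a list of dicts, best first, with "score" (0 to 1); they miss things now and then, are a little off and sometimes report something else, mostly with a low value. They report only what shows in the picture. A call takes as long as a camera call.
- ctrl.search_frame(camera, label): "extent" ([left, top, right, bottom] in pixels, round what is visible of it).
- ctrl.cut_out(camera, label): "region" (420x560 bool, what is visible of it) and "extent" ([left, top, right, bottom] in pixels, round what is visible of it).
The state is a dict: "time": time; "joint_positions": joint angles; "qd": joint speeds; "joint_torque": joint torques, N m; "position": TCP position; "tool_rot": TCP orientation; "ft_force": force on the tool from outside, world axes, zero at the start; "torque": the same for the moment, N m; "grip_width": opening from 0.0 (shut) to 1.0 (fully open).
Only numpy, scipy, OpenCV 4.12 (cv2) and the standard library are available. Lean on these libraries where they do the work, as an engineer would, in place of code of your own. Each camera call takes 0.05 s, during which the arm holds its last target.

## Working session

There is one attempt and no reset: what is moved stays moved. The work goes in short steps, Python scripts to look and compute and a tool call to move; the robot and the scene stay as the last step left them, time stands still between calls to the robot, and variables do not carry over. Pictures are saved under pics/ and viewed, and the job is handed in when it is done.

Besides the shell and the picture viewer there is one more tool, called in YAML: its name, and indented under it one key for each argument. servo_tool: Moves the arm, as the interface text tells. Its arguments: {"type":"object","properties":{"dp":{"type":"array","items":{"type":"array","items":{"type":"number"}}},"yaw":{"type":"array","items":{"type":"number"}},"fingers":{"type":"number"},"grip_force":{"type":"number"}},"required":["dp","yaw"]}

```bash
mkdir -p pics; python3 - <<'E'
from bench import ctrl
import cv2,numpy as np
s=ctrl.get_state();print({k:np.round(v,3) for k,v in s.items()})
for n in("scene","top"):
    im,d=ctrl.get_image(n);cv2.imwrite(f"pics/{n}0.png",im[:,:,::-1]);np.save(f"{n}_d.npy",d)
    c=ctrl.camera_info(n);print(n,c)
    for l in("cover","cover_handle","pot","cap","jar","dip_cup","hydrometer","stick","caddy"):
        r=ctrl.search_frame(n,l);print(l,[(round(x['score'],2),np.round(x['extent'])) for x in r[:2]])
E
```

```text
{'time': np.float64(0.0), 'joint_positions': array([ 1.331,  0.322, -0.07 ,  1.452,  0.023,  1.371, -0.057]), 'qd': array([ 0.001, -0.002, -0.   ,  0.002, -0.   , -0.002, -0.001]), 'joint_torque': array([ 0.0000e+00, -4.9128e+01, -4.0400e-01, -3.1252e+01, -6.4000e-02,
        4.4000e-02,  0.0000e+00]), 'position': array([ 0.163, -0.629,  0.221]), 'tool_rot': array([ 2.087,  0.268, -2.087]), 'ft_force': array([ 0.832, -0.618, -1.191]), 'torque': array([ 0.009, -0.063, -0.015]), 'grip_width': np.float64(1.003)}
scene {'fx': 478.80585308405, 'fy': 478.80585308405, 'cx': 270.8273843667762, 'cy': 219.84907163615864, 'extrinsics': array([[ 0.8235627 ,  0.56715391,  0.0089956 , -0.52213492],
       [ 0.40881786, -0.5825004 , -0.70253914, -0.19108889],
       [-0.39320789,  0.58226259, -0.71158825,  1.69865902],
       [ 0.        ,  0.        ,  0.        ,  1.        ]])}
cover [(0.37, array([114., 289., 191., 351.]))]
cover_handle [(0.73, array([190., 196., 274., 257.]))]
pot [(0.61, array([211., 243., 234., 258.]))]
cap []
jar [(0.98, array([324., 205., 356., 245.]))]
dip_cup [(0.59, arr
[... 248 characters left out ...]
4755770947, 'cy': 213.56370103616075, 'extrinsics': array([[-0.02242403, -0.99973327,  0.00552698, -0.01809207],
       [-0.99336325,  0.02165664, -0.11296211,  0.65980374],
       [ 0.11281229, -0.00802337, -0.99358392,  1.38194777],
       [ 0.        ,  0.        ,  0.        ,  1.        ]])}
cover [(0.89, array([269., 214., 329., 279.]))]
cover_handle [(0.92, array([267., 217., 330., 283.])), (0.67, array([206., 159., 236., 192.]))]
pot []
cap []
jar [(0.82, array([206., 161., 235., 189.]))]
dip_cup [(0.69, array([292., 156., 317., 182.]))]
hydrometer [(0.87, array([104., 221., 144., 246.]))]
stick [(0.84, array([396., 212., 403., 297.]))]
caddy [(0.73, array([214., 214., 335., 284.]))]
```

View pics/scene0.png

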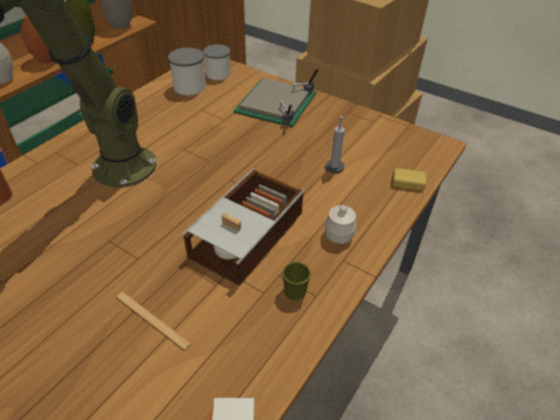

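View pics/top0.png

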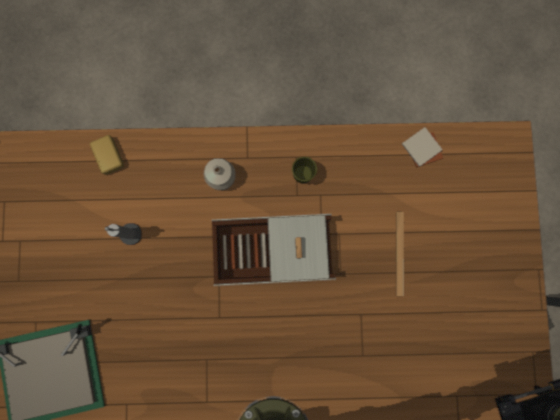

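The scene view shows the cover over the pot bay with its grip at about (231,222). In the top view the cover spans (269..329, 214..280) with its handle at about (298,247). The tiles lie towards world +y (left), and the bystanders are clear of the caddy. Next I'll measure poses.

```bash
cat > h.py <<'E'
from bench import ctrl
import cv2,numpy as np
from scipy.spatial.transform import Rotation as R
def cloud(n,d):
    c=ctrl.camera_info(n);v,u=np.mgrid[:420,:560]
    P=np.stack([(u-c['cx'])/c['fx']*d,(v-c['cy'])/c['fy']*d,d],-1)
    E=c['extrinsics'];W=(P-E[:3,3])@E[:3,:3];W[d==0]=np.nan
    return W
E
python3 - <<'E'
from h import *
ims={n:cv2.imread(f"pics/{n}0.png") for n in("scene","top")}
W={n:cloud(n,np.load(f"{n}_d.npy")) for n in ims}
for n in ims:
    w=W[n];z=w[...,2]
    box=(w[...,0]>.38)&(w[...,0]<.75)&(abs(w[...,1])<.35)
    print(n,"table z",np.nanmedian(z[box&(z<.03)]))
    # cover/rail/top
    m=box&(z>.085)&(z<.108)
    yx=w[m][:,:2].astype(np.float32)
    print("rim+cover",m.sum(),cv2.minAreaRect(yx), yx.min(0),yx.max(0))
    g=cv2.cvtColor(ims[n],cv2.COLOR_BGR2HSV)
    mc=m&(g[...,1]<70)&(g[...,2]>90)
    mc=cv2.morphologyEx(mc.astype(np.uint8),cv2.MORPH_OPEN,np.ones((3,3)))>0
    print("cover",mc.sum(),cv2.minAreaRect(w[mc][:,:2].astype(np.float32)),np.median(w[mc][:,2]))
    mh=box&(z>.115)&(z<.15)&(abs(w[...,1]+.06)<.1)&(w[...,0]>.45)&(w[...,0]<.62)
    ph=w[mh];print("handle",mh.sum(),cv2.minAreaRect(ph[:,:2].astype(np.float32)),ph.mean(0),np.percentile(ph[:,2],95))
    big=cv2.resize(ims[n][150:300,170:350],None,fx=4,fy=4,interpolation=cv2.INTER_CUBIC);cv2.imwrite(f"pics/{n}0z.png",big)
E
```

```text
scene table z 0.0006207500046470853
rim+cover 3580 ((0.6032032370567322, -0.010790154337882996), (0.2995651662349701, 0.3553370237350464), 1.153881311416626) [ 0.45020583 -0.19130608] [0.7499834  0.16696861]
cover 2684 ((0.5549702644348145, -0.08711078763008118), (0.19492323696613312, 0.18043285608291626), 1.310205101966858) 0.0991830467451704
handle 152 ((0.5553721189498901, -0.08754356950521469), (0.06210273504257202, 0.018769223242998123), 1.5675160884857178) [ 0.55714617 -0.08913795  0.1268957 ] 0.13312242657346288
top table z -0.00011973778295321455
rim+cover 4625 ((0.6041341423988342, -0.009964868426322937), (0.2978079319000244, 0.35025250911712646), 1.6201448440551758) [ 0.45060998 -0.18900076] [0.7486395  0.16530049]
cover 3557 ((0.5523830056190491, -0.08401469886302948), (0.1898266077041626, 0.16564138233661652), 1.585198163986206) 0.09826767775858473
handle 120 ((0.5527196526527405, -0.08434011787176132), (0.014495142735540867, 0.05664929747581482), 88.61260223388672) [ 0.55264499 -0.0843349   0.1297241 ] 0.1348062006744082
```

View pics/top0z.png

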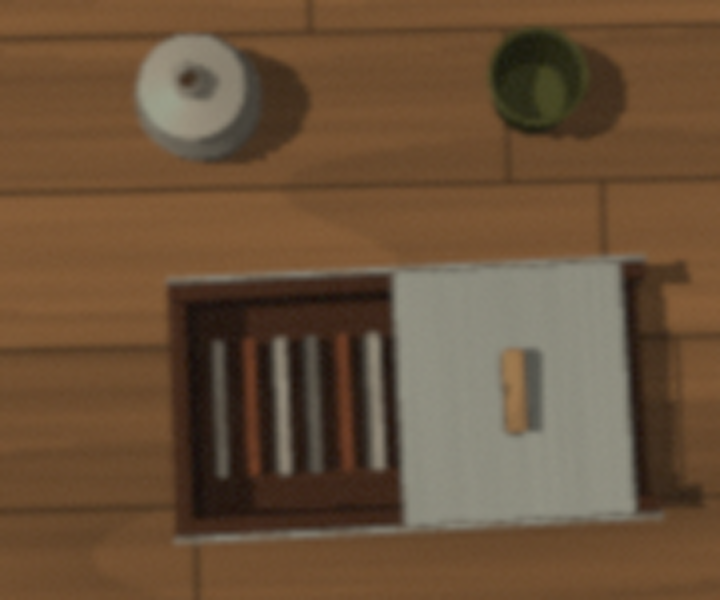

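View pics/scene0z.png

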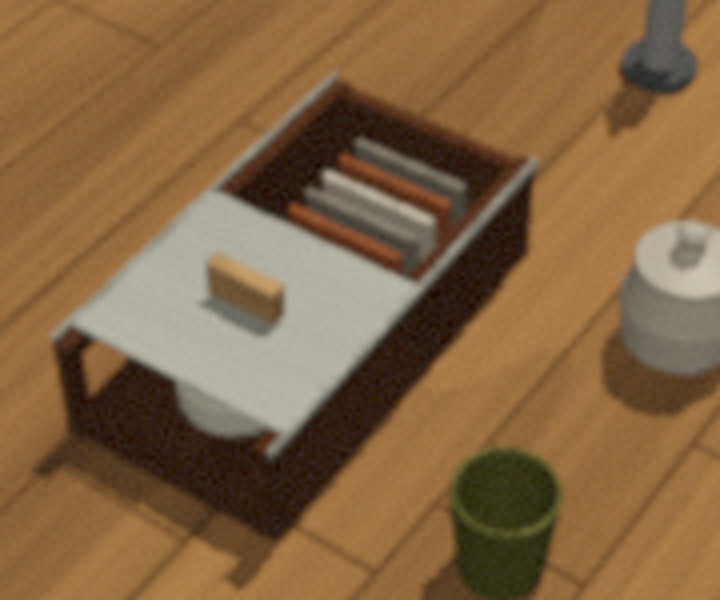

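```bash
cat >> h.py <<'E'
def plan(target,yaxis_deg=None,quiet=0):
    s=ctrl.get_state();M=R.from_rotvec(s['tool_rot']).as_matrix();p=np.array(s['position'])
    d=(np.array(target)-p)@M/0.025
    print("t",round(float(s['time']),2),"pos",np.round(p,4),"dp units",np.round(d,2),"F",np.round(s['ft_force'],1),"T",np.round(s['torque'],2),"w",round(float(s['grip_width']),3))
    print("x",np.round(M[:,0],3),"y",np.round(M[:,1],3),"z",np.round(M[:,2],3),"y heading",round(np.degrees(np.arctan2(M[1,1],M[0,1])),2))
E
python3 -c "
from h import *
plan([0.5535,-0.0855,0.2])"
```

```text
t 1.0 pos [ 0.1632 -0.6292  0.2226] dp units [  0.9  -17.13 -20.57] F [-0.5 -0.2 -0.3] T [-0.01  0.04  0.01] w 0.999
x [-0. -0. -1.] y [ 0.251 -0.968  0.   ] z [-0.968 -0.251  0.   ] y heading -75.46
```

servo_tool:
  dp:
    - [0,-0.8,-0.95]
    - [0,-0.8,-0.95]
    - [0,-0.8,-0.95]
    - [0,-0.8,-0.95]
    - [0,-0.8,-0.95]
  yaw: [0,0,0,0,0]
  fingers: 1

```text
time: 1.5
position: [0.2537, -0.5015, 0.2227]
tool_rot: [2.086, 0.266, -2.086]
ft_force: [0.2, -0.3, -0.3]
grip_width: 1.001
```

servo_tool:
  dp:
    - [0,-0.8,-0.95]
    - [0,-0.8,-0.95]
    - [0,-0.8,-0.95]
    - [0,-0.8,-0.95]
    - [0,-0.8,-0.95]
  yaw: [0,0,0,0,0]

```text
time: 2.0
position: [0.3435, -0.3749, 0.2228]
tool_rot: [2.086, 0.265, -2.086]
ft_force: [1.2, -1.0, -0.6]
grip_width: 1.001
```

servo_tool:
  dp:
    - [0,-0.8,-0.95]
    - [0,-0.8,-0.95]
    - [0,-0.8,-0.95]
    - [0,-0.8,-0.95]
    - [0,-0.8,-0.95]
  yaw: [0,0,0,0,0]

```text
time: 2.5
position: [0.4333, -0.2483, 0.2228]
tool_rot: [2.086, 0.265, -2.086]
ft_force: [-0.0, 0.2, 0.1]
grip_width: 0.999
```

servo_tool:
  dp:
    - [0,-0.8,-0.95]
    - [0,-0.8,-0.95]
    - [0,-0.8,-0.95]
    - [0,-0.4,-0.5]
    - [0,0,0]
  yaw: [0.5,0.5,0.5,0.5,0.19]

```text
time: 3.0
position: [0.5034, -0.1625, 0.2227]
tool_rot: [2.209, 0.032, -2.207]
ft_force: [-0.3, 0.4, 0.4]
grip_width: 1.001
```

```bash
python3 -c "
from h import *
plan([0.5535,-0.0855,0.105])"
```

```text
t 3.0 pos [ 0.5034 -0.1625  0.2227] dp units [ 4.71 -3.02 -2.09] F [-0.3  0.4  0.4] T [-0.01  0.02  0.03] w 1.001
x [ 0.001  0.001 -1.   ] y [ 0.028 -1.    -0.001] z [-1.    -0.028 -0.001] y heading -88.38
```

servo_tool:
  dp:
    - [0,-1,-0.7]
    - [0,-1,-0.7]
    - [0,-1,-0.7]
    - [1,0,0]
    - [1,0,0]
  yaw: [0,0,0,0,0]

```text
time: 3.5
position: [0.553, -0.0894, 0.1726]
tool_rot: [2.21, 0.027, -2.206]
ft_force: [0.1, 0.0, -1.2]
grip_width: 1.003
```

servo_tool:
  dp:
    - [0.5,0,0]
    - [0,0,0]
    - [0,0,0]
    - [0,0,0]
    - [0,0,0]
  yaw: [0,0,0,0,0]

```text
time: 4.0
position: [0.5533, -0.0893, 0.1613]
tool_rot: [2.211, 0.026, -2.207]
ft_force: [0.0, -0.1, 0.6]
grip_width: 0.997
```

```bash
python3 - <<'E'
from h import *
plan([0.5535,-0.0855,0.105])
for n in("scene","top"):
    im,d=ctrl.get_image(n);cv2.imwrite(f"pics/{n}1.png",cv2.resize(im[150:300,170:350,::-1],None,fx=4,fy=4))
E
```

```text
t 4.0 pos [ 0.5533 -0.0893  0.1613] dp units [ 2.25 -0.15 -0.01] F [ 0.  -0.1  0.6] T [-0.04  0.01  0.02] w 0.997
x [ 0.002 -0.001 -1.   ] y [ 0.024 -1.     0.001] z [-1.    -0.024 -0.002] y heading -88.62
```

View pics/scene1.png

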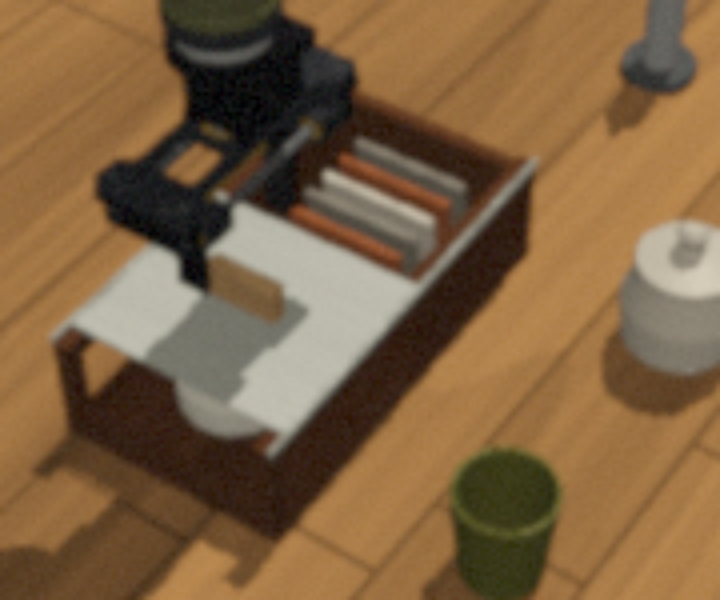

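The open fingers straddle the grip block (zoom ~(245,285)). I'll descend and close.

servo_tool:
  dp:
    - [0.8,-0.15,0]
    - [0.8,0,0]
    - [0.5,0,0]
    - [0,0,0]
    - [0,0,0]
  yaw: [0,0,0,0,0]

```text
time: 4.6
position: [0.5528, -0.0853, 0.108]
tool_rot: [2.21, 0.027, -2.209]
ft_force: [0.3, -0.4, -0.4]
grip_width: 1.0
```

servo_tool:
  dp:
    - [0,0,0]
    - [0,0,0]
    - [0,0,0]
    - [0,0,0]
    - [0,0,0]
  yaw: [0,0,0,0,0]
  fingers: 0
  grip_force: 20

```text
time: 5.1
position: [0.5525, -0.0852, 0.1077]
tool_rot: [2.209, 0.027, -2.209]
ft_force: [0.7, 0.3, -0.3]
grip_width: 0.634
```

servo_tool:
  dp:
    - [0,0,0]
    - [0,0,0]
    - [0,0,0]
    - [0,0,0]
    - [0,0,0]
  yaw: [0,0,0,0,0]

```text
time: 5.6
position: [0.5524, -0.0853, 0.1075]
tool_rot: [2.209, 0.027, -2.209]
ft_force: [-0.4, -0.2, 0.8]
grip_width: 0.181
```

servo_tool:
  dp:
    - [0,-0.3,0]
    - [0,-0.6,0]
    - [0,-0.6,0]
    - [0,-0.6,0]
    - [0,-0.6,0]
  yaw: [0,0,0,0,0]

```text
time: 6.1
position: [0.5505, -0.0158, 0.1075]
tool_rot: [2.208, 0.028, -2.209]
ft_force: [-0.7, -1.6, 0.5]
grip_width: 0.181
```

servo_tool:
  dp:
    - [0,-0.6,0]
    - [0,-0.6,0]
    - [0,-0.6,0]
    - [0,-0.6,0]
    - [0,-0.5,0]
  yaw: [0,0,0,0,0]

```text
time: 6.6
position: [0.5483, 0.0565, 0.1075]
tool_rot: [2.207, 0.028, -2.21]
ft_force: [-3.7, -1.5, 2.8]
grip_width: 0.182
```

servo_tool:
  dp:
    - [0,-0.2,0]
    - [0,-0.2,0]
    - [0,-0.1,0]
    - [0,-0.1,0]
    - [0,0,0]
  yaw: [0,0,0,0,0]

```text
time: 7.1
position: [0.548, 0.0702, 0.1075]
tool_rot: [2.207, 0.027, -2.211]
ft_force: [-4.6, -0.5, 4.7]
grip_width: 0.184
```

servo_tool:
  dp:
    - [0,-0.1,0.03]
    - [0,-0.1,0.03]
    - [0,-0.1,0]
    - [0,-0.1,0]
    - [0,0,0]
  yaw: [0,0,0,0,0]

```text
time: 7.6
position: [0.5479, 0.0719, 0.1074]
tool_rot: [2.207, 0.011, -2.207]
ft_force: [-2.7, -14.9, 4.7]
grip_width: 0.179
```

servo_tool:
  dp:
    - [0,0.15,0]
    - [0,0.15,0]
    - [0,0,0]
    - [0,0,0]
    - [0,0,0]
  yaw: [0,0,0,0,0]

```text
time: 8.1
position: [0.5479, 0.0719, 0.1075]
tool_rot: [2.211, 0.027, -2.207]
ft_force: [4.2, -2.7, -2.8]
grip_width: 0.181
```

servo_tool:
  dp:
    - [0,0,0]
    - [0,0,0]
    - [0,0,0]
    - [0,0,0]
    - [0,0,0]
  yaw: [0,0,0,0,0]
  fingers: 1

```text
time: 8.6
position: [0.547, 0.0725, 0.1076]
tool_rot: [2.209, 0.028, -2.209]
ft_force: [-0.7, 0.4, -0.8]
grip_width: 0.552
```

servo_tool:
  dp:
    - [-0.8,0,0]
    - [-1,0,0]
    - [-1,0,0]
    - [-1,0,0.5]
    - [-1,0,1]
  yaw: [0,0,0,0,0]

```text
time: 9.1
position: [0.51, 0.0714, 0.2284]
tool_rot: [2.21, 0.029, -2.21]
ft_force: [-0.6, -1.0, 1.0]
grip_width: 0.968
```

servo_tool:
  dp:
    - [0,0,1]
    - [0,0,1]
    - [0,0,0]
    - [0,0,0]
    - [0,0,0]
  yaw: [0,0,0,0,0]

```text
time: 9.6
position: [0.4603, 0.0701, 0.2276]
tool_rot: [2.21, 0.027, -2.209]
ft_force: [-0.0, -0.3, -0.5]
grip_width: 1.002
```

```bash
python3 - <<'E'
from h import *
plan([0.5535,-0.0855,0.15])
for n in("scene","top"):
    im,d=ctrl.get_image(n);np.save(f"{n}_d.npy",d);cv2.imwrite(f"pics/{n}2f.png",im[:,:,::-1])
    cv2.imwrite(f"pics/{n}2.png",cv2.resize(im[150:300,170:350,::-1],None,fx=4,fy=4,interpolation=cv2.INTER_CUBIC))
    for l in("cap","pot","cover_handle"):
        r=ctrl.cut_out(n,l);W=cloud(n,d)
        for x in r[:2]:
            w=W[x['region']];print(n,l,round(x['score'],2),np.round(x['extent']),x['region'].sum(),np.round(np.nanmedian(w,0),4))
E
```

```text
t 9.6 pos [0.4603 0.0701 0.2276] dp units [ 3.1   6.31 -3.57] F [-0.  -0.3 -0.5] T [0.05 0.06 0.01] w 1.002
x [ 0.001  0.    -1.   ] y [ 0.024 -1.    -0.   ] z [-1.    -0.024 -0.001] y heading -88.6
scene cap 0.55 [217. 223. 240. 246.] 309 [ 0.5558 -0.1062  0.0869]
scene pot 0.7 [216. 234. 244. 257.] 447 [ 0.5695 -0.1219  0.0424]
scene cover_handle 0.57 [223. 168. 305. 225.] 2258 [0.5555 0.0637 0.0992]
scene cover_handle 0.26 [212. 233. 244. 260.] 453 [ 0.5684 -0.122   0.0425]
top cap 0.85 [293. 243. 315. 261.] 276 [ 0.548  -0.0992  0.0871]
top pot 0.52 [292. 234. 317. 262.] 323 [ 0.5419 -0.0966  0.0427]
top cover_handle 0.92 [216. 217. 274. 282.] 2821 [0.5678 0.0674 0.0986]
```

View pics/scene2.png

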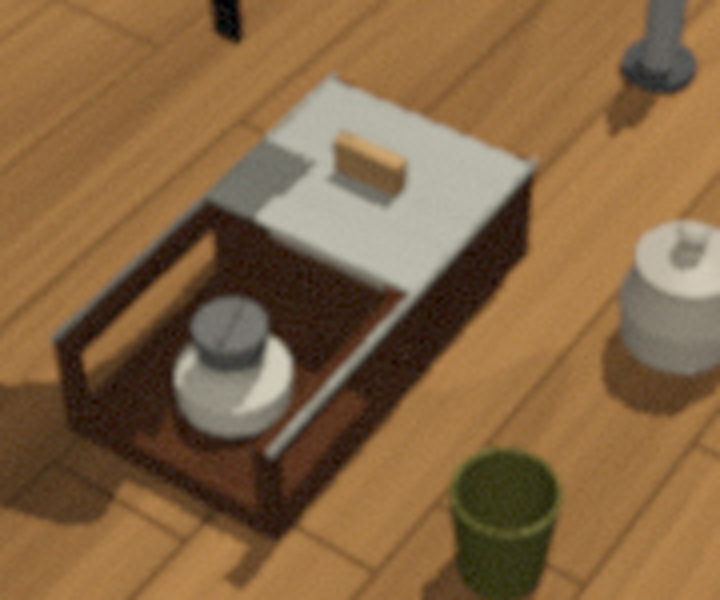

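View pics/top2.png

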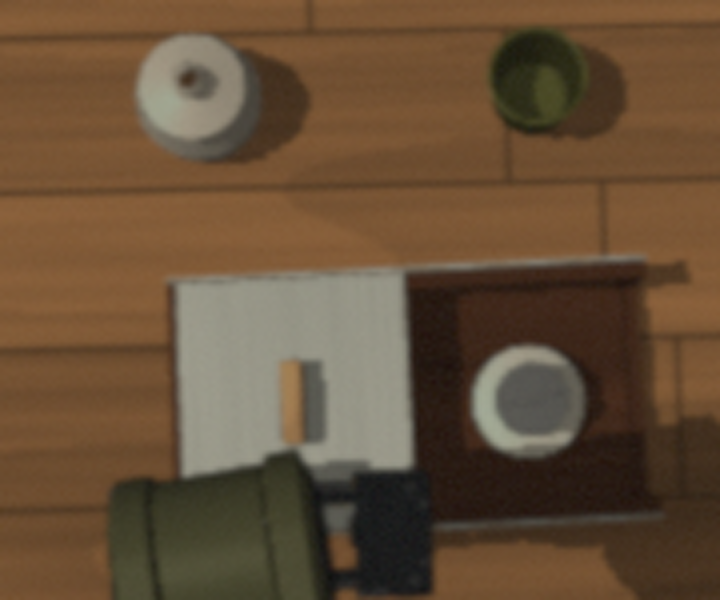

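The cover is now shut over the tiles, against its stop, with its handle at zoom ~(365,165). The cap is bared and still seated: scene zoom (230,325), top zoom (540,397). Next I'll triangulate the cap centre from the two views.

```bash
python3 - <<'E'
from h import *
from scipy.optimize import least_squares
print("joints",np.round(ctrl.get_state()['joint_positions'],2))
im={n:cv2.imread(f"pics/{n}2f.png") for n in("scene","top")}
cs={}
for n in im:
    W=cloud(n,np.load(f"{n}_d.npy"))
    z=W[...,2];m=(z>.075)&(z<.096)&(np.hypot(W[...,0]-.552,W[...,1]+.103)<.05)
    m2=m&(z>.083)
    w=W[m2];c,r=cv2.minEnclosingCircle(w[:,:2].astype(np.float32))
    rect=cv2.minAreaRect(w[:,:2].astype(np.float32))
    print(n,m2.sum(),"mean",w.mean(0).round(4),"circ",np.round(c,4),round(r,4),"rect",rect,"z90",np.median(w[:,2]))
    vv,uu=np.nonzero(m2);e=cv2.fitEllipse(cv2.convexHull(np.stack([uu,vv],1).astype(np.float32)));print("ellipse",e)
    cs[n]=(uu.mean(),vv.mean(),e[0])
def f(p):
    o=[]
    for n in cs:
        c=ctrl.camera_info(n);q=c['extrinsics'][:3,:3]@p+c['extrinsics'][:3,3]
        o+=[q[0]/q[2]*c['fx']+c['cx']-cs[n][0],q[1]/q[2]*c['fy']+c['cy']-cs[n][1]]
    return o
s=least_squares(f,[.55,-.1,.088]);print("tri",s.x,s.fun)
p=s.x
E
```

```text
joints [ 0.51 -0.07 -0.69  1.86 -0.04  1.33 -1.71]
scene 216 mean [ 0.5513 -0.1024  0.0881] circ [ 0.5481 -0.1008] 0.0292 rect ((0.5504354238510132, -0.1012096181511879), (0.05386846512556076, 0.05157723277807236), 81.5483627319336) z90 0.0882431169637441
ellipse ((226.56536865234375, 231.12332153320312), (14.41122817993164, 18.75515365600586), 81.15572357177734)
top 246 mean [ 0.5472 -0.0997  0.0876] circ [ 0.5475 -0.0993] 0.0268 rect ((0.546875, -0.09938477724790573), (0.05270867422223091, 0.04955887421965599), 88.45449829101562) z90 0.0874267730913098
ellipse ((303.00775146484375, 249.3019561767578), (17.866458892822266, 18.257226943969727), 125.3089828491211)
tri [ 0.54780766 -0.09950871  0.08330179] [-0.22347691  0.01504392 -0.15512619 -0.16889315]
```

servo_tool:
  dp:
    - [0,1,-0.5]
    - [0,1,-0.5]
    - [0,1,-0.5]
    - [0,1,-0.5]
    - [0,1,-0.5]
  yaw: [0,0,0,0,0]

```text
time: 10.5
position: [0.5257, -0.0544, 0.2274]
tool_rot: [2.209, 0.027, -2.209]
ft_force: [-0.3, 0.2, -0.1]
grip_width: 0.999
```

servo_tool:
  dp:
    - [0,1,-0.5]
    - [0,0.91,-0.38]
    - [0,0,0]
    - [0,0,0]
    - [0,0,0]
  yaw: [0,0,-1,-1,-1]

```text
time: 11.0
position: [0.5484, -0.1008, 0.2272]
tool_rot: [2.035, 0.353, -2.036]
ft_force: [0.3, -0.1, -0.4]
grip_width: 0.998
```

servo_tool:
  dp:
    - [0.5,0,0]
    - [0.5,0,0]
    - [0.5,0,0]
    - [0.5,0,0]
    - [0,0,0]
  yaw: [-1,-1,-1,-1,-1]

```text
time: 11.5
position: [0.5471, -0.1006, 0.1754]
tool_rot: [1.704, 0.792, -1.71]
ft_force: [0.4, -0.2, 0.2]
grip_width: 1.002
```

servo_tool:
  dp:
    - [0.5,0,0]
    - [0.5,0,0]
    - [0.5,0,0]
    - [0,0,0]
    - [0,0,0]
  yaw: [-1,-1,-1,-1,-1]

```text
time: 12.0
position: [0.548, -0.1006, 0.1393]
tool_rot: [1.341, 1.119, -1.342]
ft_force: [-0.5, 0.8, -0.6]
grip_width: 0.999
```

servo_tool:
  dp:
    - [0,0,0]
    - [0,0,0]
    - [0,0,0]
    - [0,0,0]
    - [0,0,0]
  yaw: [-1,-1,0,0,0]

```text
time: 12.5
position: [0.5484, -0.1006, 0.14]
tool_rot: [1.192, 1.22, -1.193]
ft_force: [-0.5, -1.5, 0.1]
grip_width: 1.003
```

```bash
python3 - <<'E'
from h import *
plan([0.549,-0.1005,0.057]);print(ctrl.get_state()['joint_positions'].round(2))
for n in("scene","top"):
    im,d=ctrl.get_image(n)
    cv2.imwrite(f"pics/{n}3.png",cv2.resize(im[150:300,170:350,::-1],None,fx=4,fy=4,interpolation=cv2.INTER_CUBIC))
E
```

```text
t 12.5 pos [ 0.5484 -0.1006  0.14  ] dp units [ 3.32  0.03 -0.  ] F [-0.5 -1.5  0.1] T [-0.01 -0.11  0.04] w 1.003
x [-0. -0. -1.] y [ 1.     0.023 -0.   ] z [ 0.023 -1.     0.   ] y heading 1.3
[ 0.76  0.25 -0.71  1.77  0.17  1.19  0.02]
```

View pics/scene3.png

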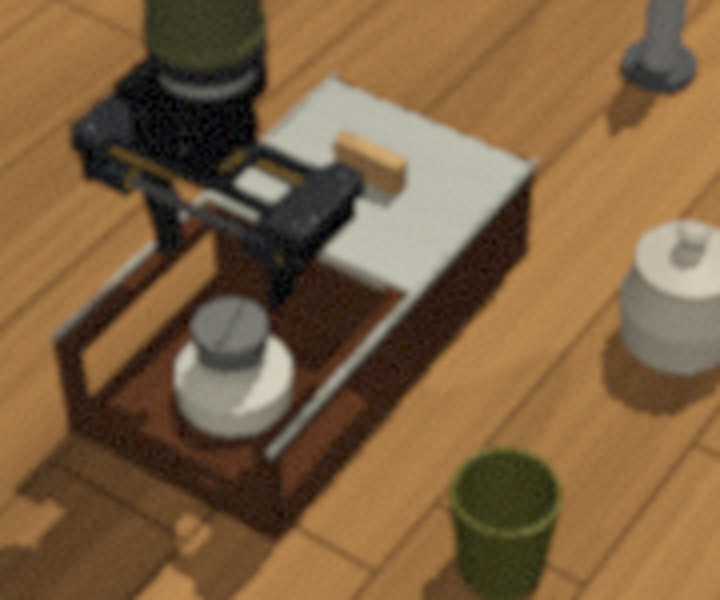

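The fingers straddle the cap in x. I'll overlay projections to check the y alignment before descending.

```bash
python3 - <<'E'
from h import *
s=ctrl.get_state();M=R.from_rotvec(s['tool_rot']).as_matrix();p=np.array(s['position'])
for n,c0 in(("scene",(0,0)),("top",(0,0))):
    im=cv2.imread(f"pics/{n}3.png");c=ctrl.camera_info(n)
    def pr(q):
        q=c['extrinsics'][:3,:3]@q+c['extrinsics'][:3,3]
        return (int(4*(q[0]/q[2]*c['fx']+c['cx']-170)+2),int(4*(q[1]/q[2]*c['fy']+c['cy']-150)+2))
    for sg in(1,-1):
        for dz in(-.0095,.0095):
            for r in(.0435,.0585):
              cv2.circle(im,pr(p+M@[0,sg*r,dz]),3,(0,0,255),-1)
    cv2.circle(im,pr(p),3,(0,255,255),-1)
    C=np.array([.549,-.1005,.088])
    for z,col in((.088,(0,255,0)),(.064,(255,0,0))):
        for a in np.arange(0,6.28,.1):cv2.circle(im,pr([C[0]+.027*np.cos(a),C[1]+.027*np.sin(a),z]),1,col,-1)
    cv2.imwrite(f"pics/{n}3o.png",im)
E
```

```text
(no output)
```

View pics/scene3o.png

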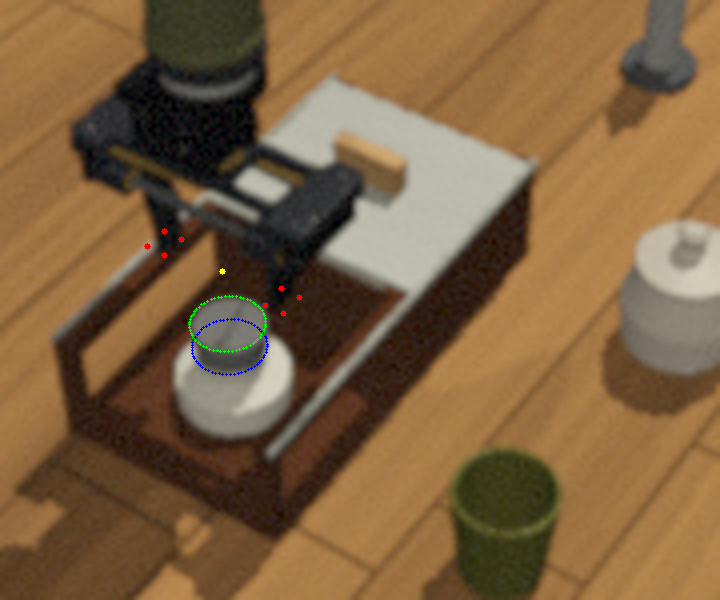

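View pics/top3o.png

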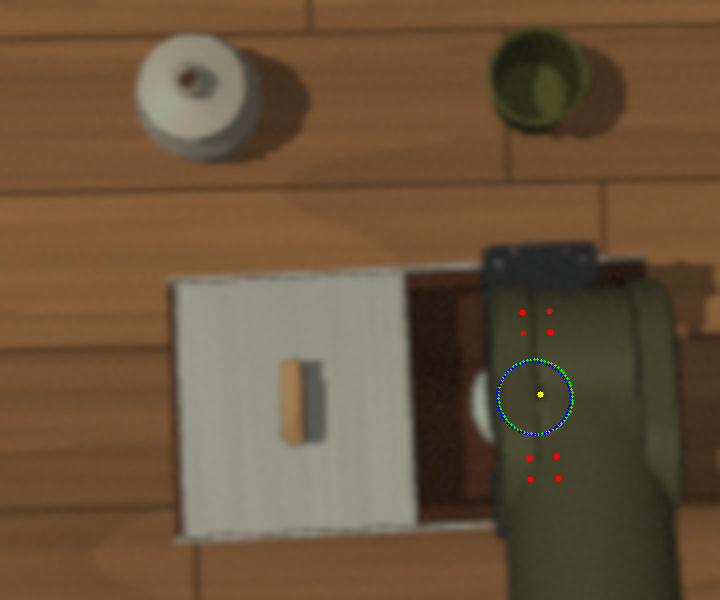

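```bash
python3 - <<'E'
from h import *
from scipy.optimize import minimize
for n in("scene","top"):
    im=cv2.imread(f"pics/{n}2f.png");c=ctrl.camera_info(n);E=c['extrinsics']
    def proj(Q):
        q=Q@E[:3,:3].T+E[:3,3];return np.stack([q[:,0]/q[:,2]*c['fx']+c['cx'],q[:,1]/q[:,2]*c['fy']+c['cy']],1)
    u,v=proj(np.array([[.549,-.1005,.08]]))[0].astype(int);u0,v0=u-20,v-20
    crop=cv2.resize(im[v0:v0+40,u0:u0+40],None,fx=8,fy=8,interpolation=cv2.INTER_CUBIC).astype(float)
    if n=="top": print(im[v,u-14:u+14,:].tolist())
    cap=cv2.GaussianBlur(crop,(0,0),3)
    a=np.arange(0,6.28,.1);ring=np.stack([np.cos(a),np.sin(a)],1)*.027
    def sil(x,y,zb=.064,zt=.088):
        Q=np.concatenate([np.c_[ring+[x,y],np.full(len(a),z)] for z in(zb,zt)])
        p=((proj(Q)-[u0,v0]+.5)*8-.5).astype(np.float32)
        h=cv2.convexHull(p).astype(int);m=np.zeros(crop.shape[:2],np.uint8);cv2.fillConvexPoly(m,h,1);return m
    best=[]
    for x in np.arange(.538,.561,.001):
        for y in np.arange(-.112,-.09,.001):
            m=sil(x,y);k=np.ones((3,3),np.uint8)
            dil=cv2.dilate(m,k,iterations=8)>0;er=cv2.erode(m,k,iterations=0)>0
            ins=cap[er];mu=ins.mean(0);ring_=dil&~er
            # score: between-class contrast per boundary pixel minus inner variance
            inner=er&(cv2.erode(m,k,iterations=8)==0)
            d=np.abs(cap[ring_]-np.median(ins,0)).sum(1).mean()-np.abs(cap[inner]-np.median(ins,0)).sum(1).mean()
            best.append((d,x,y))
    best.sort(reverse=True);print(n,[tuple(np.round(b,4)) for b in best[:5]])
    m=sil(*best[0][1:]);o=crop.astype(np.uint8).copy();cs,_=cv2.findContours(m,cv2.RETR_EXTERNAL,cv2.CHAIN_APPROX_NONE);cv2.drawContours(o,cs,-1,(0,0,255),1)
    cv2.imwrite(f"pics/cap_{n}.png",np.hstack([crop.astype(np.uint8),o]))
E
```

```text
scene [(np.float64(81.0832), np.float64(0.552), np.float64(-0.102)), (np.float64(80.2268), np.float64(0.551), np.float64(-0.101)), (np.float64(79.894), np.float64(0.552), np.float64(-0.101)), (np.float64(78.5311), np.float64(0.551), np.float64(-0.102)), (np.float64(77.5582), np.float64(0.552), np.float64(-0.103))]
[[141, 157, 151], [148, 167, 161], [146, 166, 160], [143, 162, 156], [126, 142, 137], [93, 102, 102], [82, 87, 89], [82, 87, 88], [83, 87, 90], [82, 88, 89], [82, 86, 87], [81, 87, 89], [81, 86, 88], [80, 85, 87], [80, 85, 87], [79, 83, 85], [79, 83, 85], [77, 82, 84], [79, 83, 85], [77, 80, 83], [74, 78, 79], [73, 78, 80], [77, 83, 84], [80, 88, 90], [83, 93, 96], [82, 94, 97], [71, 80, 84], [42, 49, 58]]
top [(np.float64(71.8294), np.float64(0.547), np.float64(-0.1)), (np.float64(71.5471), np.float64(0.547), np.float64(-0.099)), (np.float64(71.2255), np.float64(0.548), np.float64(-0.1)), (np.float64(71.1177), np.float64(0.548), np.float64(-0.099)), (np.float64(69.0325), np.float64(0.547), np.float64(-0.101))]
```

```bash
python3 -c "
import cv2,numpy as np
a=cv2.imread('pics/cap_scene.png');b=cv2.imread('pics/cap_top.png');cv2.imwrite('pics/cap_both.png',cv2.resize(np.vstack([a,b]),None,fx=.9,fy=.9))"
```

```text
(no output)
```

View pics/cap_both.png

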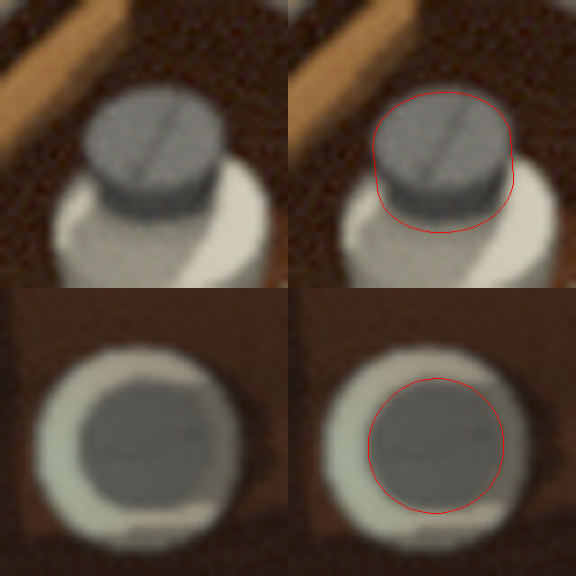

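The fits agree to about 2 mm on a centre of (0.549, -0.101); the dark patch to the right of the cap in the top view is its shadow. Descending.

servo_tool:
  dp:
    - [0.8,0.03,0]
    - [0.8,0,0]
    - [0.8,0,0]
    - [0.6,0,0]
    - [0.3,0,0]
  yaw: [0,0,0,0,0]

```text
time: 13.1
position: [0.5483, -0.1004, 0.0561]
tool_rot: [1.191, 1.222, -1.193]
ft_force: [0.9, -0.3, -0.7]
grip_width: 0.998
```

servo_tool:
  dp:
    - [0,0,0]
    - [0,0,0]
    - [0,0,0]
    - [0,0,0]
    - [0,0,0]
  yaw: [0,0,0,0,0]
  fingers: 0
  grip_force: 25

```text
time: 13.6
position: [0.5494, -0.1007, 0.0581]
tool_rot: [1.191, 1.22, -1.191]
ft_force: [-1.2, 0.4, -0.2]
grip_width: 0.632
```

```bash
python3 - <<'E'
from h import *
plan([0.549,-0.1005,0.0575])
E
```

```text
t 13.6 pos [ 0.5494 -0.1007  0.0581] dp units [ 0.02 -0.02 -0.01] F [-1.2  0.4 -0.2] T [-0.02  0.26 -0.  ] w 0.632
x [ 0.001 -0.001 -1.   ] y [1.    0.024 0.001] z [ 0.024 -1.     0.001] y heading 1.4
```

servo_tool:
  dp:
    - [0,0,0]
    - [0,0,0]
    - [0,0,0]
    - [0,0,0]
    - [0,0,0]
  yaw: [0,0,0,0,0]

```text
time: 14.1
position: [0.5491, -0.1007, 0.058]
tool_rot: [1.191, 1.22, -1.192]
ft_force: [-2.5, -0.1, 5.4]
grip_width: 0.613
```

servo_tool:
  dp:
    - [0,0,0]
    - [0,0,0]
    - [0,0,0]
    - [0,0,0]
    - [0,0,0]
  yaw: [-0.3,-0.4,-0.4,-0.3,0]

```text
time: 14.6
position: [0.5491, -0.0998, 0.0579]
tool_rot: [1.082, 1.286, -1.081]
ft_force: [-3.3, 2.0, 4.8]
grip_width: 0.612
```

```bash
python3 - <<'E'
from h import *
plan([0.549,-0.1005,0.0575])
E
```

```text
t 14.6 pos [ 0.5491 -0.0998  0.0579] dp units [ 0.02 -0.01  0.03] F [-3.3  2.   4.8] T [0.32 0.61 0.01] w 0.612
x [-0.     0.001 -1.   ] y [ 0.985  0.171 -0.   ] z [ 0.171 -0.985 -0.001] y heading 9.85
```

Turned 8.4° anticlockwise with no resistance yet (Tz about 0). Carrying on in steps.

servo_tool:
  dp:
    - [0,0,0]
    - [0,0,0]
    - [0,0,0]
    - [0,0,0]
    - [0,0,0]
  yaw: [-0.3,-0.3,-0.3,-0.1,0]

```text
time: 15.1
position: [0.5495, -0.0988, 0.058]
tool_rot: [1.006, 1.328, -1.003]
ft_force: [-2.1, 3.5, 5.2]
grip_width: 0.612
```

```bash
python3 - <<'E'
from h import *
plan([0.549,-0.1005,0.0575])
E
```

```text
t 15.1 pos [ 0.5495 -0.0988  0.058 ] dp units [ 0.02 -0.04  0.06] F [-2.1  3.5  5.2] T [ 0.78  0.27 -0.52] w 0.612
x [ 0.001  0.002 -1.   ] y [0.962 0.271 0.001] z [ 0.271 -0.962 -0.002] y heading 15.75
```

servo_tool:
  dp:
    - [0,0,0]
    - [0,0,0]
    - [0,0,0]
    - [0,0,0]
    - [0,0,0]
  yaw: [-0.3,-0.3,-0.3,-0.1,0]

```text
time: 15.6
position: [0.5501, -0.1003, 0.0585]
tool_rot: [0.928, 1.364, -0.925]
ft_force: [-0.1, 0.8, 6.3]
grip_width: 0.614
```

```bash
python3 - <<'E'
from h import *
plan([0.549,-0.1005,0.0575])
E
```

```text
t 15.6 pos [ 0.5501 -0.1003  0.0585] dp units [ 0.04 -0.04 -0.01] F [-0.1  0.8  6.3] T [ 0.22  0.24 -0.79] w 0.614
x [ 0.002  0.001 -1.   ] y [0.929 0.369 0.002] z [ 0.369 -0.929 -0.   ] y heading 21.66
```

Resistance built from about 14° and levelled off at -0.8 Nm (grip slipping), so that is the hard stop. Now the other way.

servo_tool:
  dp:
    - [0,0,0]
    - [0,0,0]
    - [0,0,0]
    - [0,0,0]
    - [0,0,0]
  yaw: [0.5,0.7,0.8,0.7,0.5]

```text
time: 16.1
position: [0.5492, -0.1034, 0.0584]
tool_rot: [1.176, 1.226, -1.18]
ft_force: [-1.6, -5.3, 7.6]
grip_width: 0.611
```

```bash
python3 - <<'E'
from h import *
plan([0.549,-0.1005,0.0575])
E
```

```text
t 16.1 pos [ 0.5492 -0.1034  0.0584] dp units [ 0.03 -0.   -0.12] F [-1.6 -5.3  7.6] T [-1.05  0.72  0.14] w 0.611
x [ 0.    -0.004 -1.   ] y [0.999 0.042 0.   ] z [ 0.042 -0.999  0.004] y heading 2.39
```

servo_tool:
  dp:
    - [0,0,0]
    - [0,0,0]
    - [0,0,0]
    - [0,0,0]
    - [0,0,0]
  yaw: [0.5,0.7,0.7,0.6,0.5]

```text
time: 16.6
position: [0.5487, -0.1031, 0.0584]
tool_rot: [1.404, 1.065, -1.409]
ft_force: [-4.1, -4.4, 9.3]
grip_width: 0.611
```

```bash
python3 - <<'E'
from h import *
plan([0.549,-0.1005,0.0575])
E
```

```text
t 16.6 pos [ 0.5487 -0.1031  0.0584] dp units [ 0.03 -0.02 -0.11] F [-4.1 -4.4  9.3] T [-0.86  1.07  0.13] w 0.611
x [-0.001 -0.004 -1.   ] y [ 0.963 -0.269  0.   ] z [-0.269 -0.963  0.004] y heading -15.6
```

servo_tool:
  dp:
    - [0,0,0]
    - [0,0,0]
    - [0,0,0]
    - [0,0,0]
    - [0,0,0]
  yaw: [0.6,0.7,0.7,0.6,0.5]

```text
time: 17.1
position: [0.5477, -0.1027, 0.0583]
tool_rot: [1.629, 0.864, -1.637]
ft_force: [-6.6, -2.8, 10.7]
grip_width: 0.617
```

```bash
python3 - <<'E'
from h import *
plan([0.549,-0.1005,0.0575])
E
```

```text
t 17.1 pos [ 0.5477 -0.1027  0.0583] dp units [ 0.03 -0.01 -0.1 ] F [-6.6 -2.8 10.7] T [-0.56  1.62  0.25] w 0.617
x [-0.003 -0.003 -1.   ] y [ 0.827 -0.562 -0.001] z [-0.562 -0.827  0.004] y heading -34.18
```

servo_tool:
  dp:
    - [0,0,0]
    - [0,0,0]
    - [0,0,0]
    - [0,0,0]
    - [0,0,0]
  yaw: [0.7,0.7,0.7,0.4,0]

```text
time: 17.6
position: [0.5482, -0.1016, 0.0583]
tool_rot: [1.804, 0.673, -1.809]
ft_force: [-5.4, -2.2, 9.9]
grip_width: 0.617
```

```bash
python3 - <<'E'
from h import *
plan([0.549,-0.1005,0.0575]);print(ctrl.get_state()['joint_positions'].round(2))
E
```

```text
t 17.6 pos [ 0.5482 -0.1016  0.0583] dp units [ 0.03 -0.01 -0.05] F [-5.4 -2.2  9.9] T [-0.2   1.31  0.1 ] w 0.617
x [-0.002 -0.002 -1.   ] y [ 0.655 -0.756  0.   ] z [-0.756 -0.655  0.003] y heading -49.08
[ 0.6   0.32 -0.54  1.85  0.19  1.03 -0.87]
```

servo_tool:
  dp:
    - [0,0,0]
    - [0,0,0]
    - [0,0,0]
    - [0,0,0]
    - [0,0,0]
  yaw: [0.5,0.5,0.5,0.4,0]

```text
time: 18.1
position: [0.5482, -0.101, 0.0583]
tool_rot: [1.929, 0.509, -1.934]
ft_force: [-6.5, 0.5, 9.7]
grip_width: 0.613
```

```bash
python3 - <<'E'
from h import *
plan([0.549,-0.1005,0.0575])
for n in("scene",):
    im,d=ctrl.get_image(n)
    cv2.imwrite(f"pics/{n}5.png",cv2.resize(im[190:270,180:280,::-1],None,fx=7,fy=7,interpolation=cv2.INTER_CUBIC))
E
```

```text
t 18.1 pos [ 0.5482 -0.101   0.0583] dp units [ 0.03 -0.   -0.04] F [-6.5  0.5  9.7] T [0.13 1.29 0.09] w 0.613
x [-0.002 -0.001 -1.   ] y [ 0.493 -0.87  -0.   ] z [-0.87  -0.493  0.002] y heading -60.46
```

View pics/scene5.png

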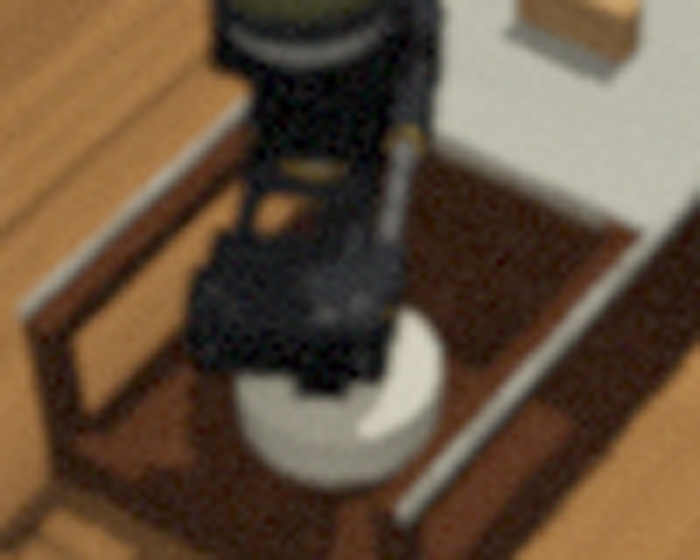

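The cap is hidden by the gripper. The estimated turn is about 68° with Tz about 0, so I'll lift gently and watch the force.

servo_tool:
  dp:
    - [-0.05,0,0]
    - [-0.05,0,0]
    - [-0.1,0,0]
    - [-0.1,0,0]
    - [0,0,0]
  yaw: [0,0,0,0,0]

```text
time: 18.65
position: [0.5497, -0.1004, 0.0655]
tool_rot: [1.932, 0.51, -1.93]
ft_force: [0.3, -0.8, -1.6]
grip_width: 0.614
```

```bash
python3 - <<'E'
from h import *
plan([0.549,-0.1005,0.0575])
E
```

```text
t 18.65 pos [ 0.5497 -0.1004  0.0655] dp units [ 0.32 -0.01  0.03] F [ 0.3 -0.8 -1.6] T [0.01 0.04 0.03] w 0.614
x [ 0.001  0.    -1.   ] y [ 0.494 -0.869  0.001] z [-0.869 -0.494 -0.001] y heading -60.39
```

servo_tool:
  dp:
    - [-0.1,0,0]
    - [-0.1,0,0]
    - [0,0,0]
    - [0,0,0]
    - [0,0,0]
  yaw: [0,0,0,0,0]

```text
time: 19.15
position: [0.5491, -0.1006, 0.07]
tool_rot: [1.931, 0.51, -1.931]
ft_force: [0.9, 0.6, -1.4]
grip_width: 0.613
```

```bash
python3 - <<'E'
from h import *
plan([0.549,-0.1005,0.0575])
E
```

```text
t 19.15 pos [ 0.5491 -0.1006  0.07  ] dp units [ 0.5 -0.   0. ] F [ 0.9  0.6 -1.4] T [ 0.03 -0.04 -0.  ] w 0.613
x [ 0. -0. -1.] y [ 0.494 -0.869  0.   ] z [-0.869 -0.494  0.   ] y heading -60.4
```

The cap came up 12 mm with only its own weight on the wrist. Lifting on to 10 cm.

servo_tool:
  dp:
    - [-0.4,0,0]
    - [-0.6,0,0]
    - [-0.6,0,0]
    - [-0.6,0,0]
    - [-0.5,0,0]
  yaw: [0,0,0,0,0]

```text
time: 19.65
position: [0.5498, -0.1007, 0.1398]
tool_rot: [1.932, 0.509, -1.929]
ft_force: [-0.3, -0.2, -0.9]
grip_width: 0.61
```

servo_tool:
  dp:
    - [-0.5,0,0]
    - [-0.3,0,0]
    - [0,0,0]
    - [0,0,0]
    - [0,0,0]
  yaw: [0,0,0,0,0]

```text
time: 20.15
position: [0.5485, -0.1005, 0.1567]
tool_rot: [1.93, 0.511, -1.933]
ft_force: [1.0, 0.5, -0.6]
grip_width: 0.614
```

servo_tool:
  dp:
    - [0,0,0]
    - [0,0,0]
    - [0,0,0]
    - [0,0,0]
    - [0,0,0]
  yaw: [0,0,0,0,0]

```text
time: 20.65
position: [0.5491, -0.1005, 0.1575]
tool_rot: [1.931, 0.51, -1.931]
ft_force: [0.5, -0.1, -0.6]
grip_width: 0.613
```

```bash
python3 - <<'E'
from h import *
plan([0.549,-0.1005,0.158])
for n in("scene","top"):
    im,d=ctrl.get_image(n);W=cloud(n,d)
    cv2.imwrite(f"pics/{n}6.png",cv2.resize(im[120:300,150:350,::-1],None,fx=4,fy=4,interpolation=cv2.INTER_CUBIC)[:600])
    for l in("cap","cover_handle","jar","dip_cup","hydrometer","stick"):
        r=ctrl.cut_out(n,l)
        if r: print(n,l,round(r[0]['score'],2),np.round(r[0]['extent']),np.round(np.nanmedian(W[r[0]['region']],0),3))
E
```

```text
t 20.65 pos [ 0.5491 -0.1005  0.1575] dp units [-0.02 -0.    0.  ] F [ 0.5 -0.1 -0.6] T [-0.03  0.02  0.02] w 0.613
x [-0. -0. -1.] y [ 0.494 -0.869 -0.   ] z [-0.869 -0.494  0.   ] y heading -60.4
scene cover_handle 0.93 [232. 170. 303. 221.] [0.563 0.066 0.099]
scene jar 0.97 [321. 207. 356. 244.] [0.795 0.12  0.074]
scene dip_cup 0.66 [282. 261. 312. 301.] [ 0.788 -0.111  0.055]
scene hydrometer 0.94 [322. 117. 345. 174.] [0.617 0.415 0.07 ]
scene stick 0.92 [116. 287. 192. 351.] [ 0.548 -0.406  0.008]
top cover_handle 0.78 [214. 218. 274. 285.] [0.548 0.074 0.099]
top jar 0.9 [204. 160. 236. 189.] [0.775 0.141 0.091]
top dip_cup 0.56 [293. 154. 317. 179.] [ 0.799 -0.113  0.033]
top hydrometer 0.71 [104. 219. 144. 244.] [0.608 0.417 0.039]
top stick 0.73 [294. 155. 316. 182.] [ 0.799 -0.114  0.028]
```

View pics/scene6.png

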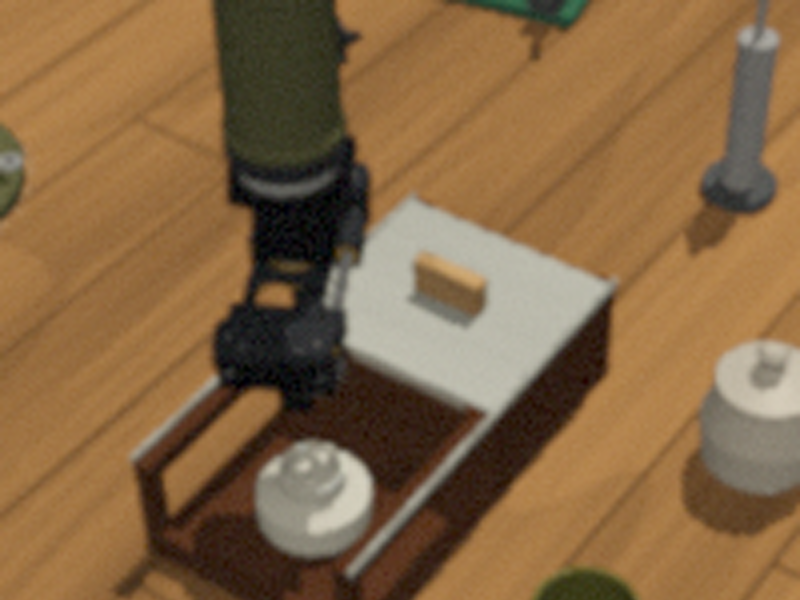

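The picture shows the bare neck of the pot (zoom ~(313,470)), the cover still shut over the tiles and the bystanders in place. The cap is in the gripper, hidden behind the finger, with the opening at 0.613 (about 54 mm). Handing in.

```bash
python3 -c "
from bench import ctrl
print(ctrl.close_job())"
```

```text
the job is handed in; nothing more can be done
None
```

I slid the tin cover about 157 mm, until it hit its end stop over the tiles. The cap stopped hard about 14° anticlockwise, so I turned it clockwise by an estimated 68°. It then lifted straight off with only its own weight on the wrist. I handed in at about 21 s with the cap held still about 10 cm above the rim. No verdict was reported.

**What the last checks showed:**
- **Cap:** the gripper opening matches the cap's 54 mm width and the tool points straight down. The pot's neck is bare, and nothing but the cap's weight shows on the wrist.
- **Cover:** it is still shut over the tiles.
- **Bystanders:** jar, dipping cup, hydrometer and stick are where they started in the scene view.

**What I could not confirm, or what disagreed:**
- The cap itself was hidden behind the gripper in the last pictures, so its level and turn angle come from the tool pose and the forces. The grip also slipped a few degrees at the wrong-way stop.
- In the last top view the detector for the stick reported the dipping cup instead.
- The two cameras disagreed by 2–4 mm on where things were.

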